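# Hold a solenoid valve shifted on the test block by its recessed manual override

## Task

Set the loose solenoid valve into the T-shaped pocket of the test block, gently and not dropped, so that it sits fully down, flat and square, and let go of it. Then take the screwdriver out of its stand, reach its tip through the round opening in the valve's nose and push the recessed override plunger fully down with moderate force, hand clear of the valve. Finish while still holding the plunger down with the screwdriver in the gripper; do not push the loose parts and tools lying around the work out of their places.

Things in the scene. Friction and masses are not known exactly. Their poses are not given: they have to be found in the camera images.
- valve: loose solenoid valve, 0.35 kg, upright on the bench. Origin: centre of the underside of its body's wide part; z up, x to its nose. Aluminium body 30 mm high, T-shaped from above: wide part x -24..24, y -22..22 mm, narrow nose x 24..52, y -14..14. A black coil stands on the wide part, with a steel nut to z = 74 mm and connector blades on its -x face out to x = -37 mm.
- valve_coil (a point): middle of the valve's coil (valve frame 0, 0, 50 mm); axes as the valve's. The coil measures 40 x 40 mm (x, y -20..20), z = 30 to 64 mm; its two flat y faces, 40 mm apart, are where to grip the valve from above.
- override_mouth (a point): centre of the round opening in the top of the valve's nose (valve frame 38, 0, 30 mm), level with the nose's top. The opening is 12 mm wide, chamfered 1.5 mm, straight down. The top of the plunger in it (9 mm wide) lies 8.5 mm below the mouth when released and 13.5 mm below when fully down.
- override (a joint): travel of the spring-loaded override plunger in the valve's nose: 0 released, 0.005 m fully down against a stop. The spring needs about 2 N to start and 5 N when fully down; it pops up again when let go.
- test_block: fixed test block: aluminium base plate x -64..92, y -52..52 mm, 12 mm thick; on it a dark steel nest 105 x 73 mm, walls up to z = 26 mm, with a T-shaped pocket. Origin on the bench under the nest's centre; z up, x towards the pressure gauge, which stands on a block behind the nest (x 45 to 95 mm, up to 80 mm high).
- seat (a point): point on the pocket's floor where the seated valve's origin lies (test block frame -14, 0, 12 mm); axes as the test block's and the seated valve's. The pocket is 14 mm deep, the valve's T outline with 1.5 mm play each side and steep lead-in chamfers (3 mm wide, 6 mm high) at the top; its narrow end points to +x (to the gauge), so the valve fits one way only.
- stand: fixed screwdriver stand: grey sheet-metal bridge 50 x 124 mm (x, y), 100 mm high, feet out to y = -80 and 80 mm, with three 10 mm holes in its top at y = -38, 0 and 38 mm. Origin on the bench under its centre, z up. The screwdriver stands in the hole at y = 38 mm; the other two are empty.
- driver: the screwdriver, 185 mm long, 0.09 kg: round handle 29 mm thick, 95 mm long, and a 6.4 mm shaft 90 mm long. It starts upright, tip down through the stand's hole, handle resting on the stand (handle 100 to 195 mm above the bench, tip at 10 mm). Its y axis runs from tip to handle end; origin 14 mm beside its axis, so use the two points.
- driver_handle (a point): point on the screwdriver's axis in the middle of its handle, 137.5 mm from the tip and 47.5 mm from the handle's end; a place to grip it from above.
- driver_tip (a point): the tip of the screwdriver, on its axis.
- helical_gear: bystander: loose steel gear wheel 69 mm wide, 31 mm high, lying flat; origin under its centre.
- bearing_a: bystander: loose ball bearing 62 mm wide, 16 mm high, lying flat; origin under its centre.
- planet_gear: bystander: loose gear 54 mm wide, 24 mm high, lying flat; origin under its centre.
- ratchet: bystander: loose ratchet handle 210 mm long (along its y), 35 mm high; origin under its centre.

How it is judged:
By the outcome, as a careful person would: the job done as asked, in the order asked, and still so for the second after the job is handed in, while the arm keeps its last pose, push and grip.
It also fails if it takes over 53 s, if anything falls off the work surface, if the arm or the gripper's body presses on something with over 40 N, if the wrist force passes 120 N, or if a joint passes its speed limit or range.

## Robot

A 7-joint arm with a two-finger parallel gripper is mounted at the origin on a cart in front of the work surface, level with it; the furniture and walls round the work are solid. World frame = base frame: x ahead of the robot, y to its left, z up, the work surface at z = 0. Lengths are in m, angles in rad, forces in N, time in s.
With the tool pointing down it reaches from about 0.35 to 0.9 m from the base axis. Payload 8.1 kg.
Tool frame: the origin (TCP) lies at the very end of the fingers, on their centre line; the grasp point (between the pads) lies 19 mm behind it (arm.tcp_to_grasp is the distance from the TCP to the grasp point, in m); z points along the fingers, y is the line along which they close (so a half turn about z gives the same grasp; the last joint's range is limited). The gripper opens to 92 mm and grips with 3 to 60 N. Pads are 19 mm wide; open, the fingers measure 130 mm over their backs; the gripper's body (75 mm by 190 mm) begins 47 mm behind the grasp point.
Start: joints at [-1.328, 0.434, 0.025, 1.573, -0.012, 1.134, -0.075], TCP at [0.212, 0.588, 0.227] pointing down, gripper open.
Joint ranges: [-2.62, 2.62], [-0.44, 2.09], [-1.27, 1.32], [0.08, 2.57], [-1.32, 4.46], [0.12, 2], [-2.74, 2.74]. Speed limits (rad/s): [2.22, 2.22, 3.01, 3.01, 3.14, 3.14, 3.14].

## Interface

Orientations are given as a rotation vector (axis times angle).
In Python, from cell import arm, imaging gives the robot as it stands (arm), with the cameras (imaging).
- The arm moves only by the shell command python3 nudge.py FILE [FORCE], which reads ROWS from the file FILE. ROWS is a JSON object whose key "rows" holds a list of rows, 1 to 10 of them, each of 5 numbers: dx, dy, dz in shares of the most that a row can go, 1 being 50 mm, then a turn about the tool's z in a scale on which 1.0 is pi/2 rad, then the opening from 0.0 (shut) to 1.0 (fully open); each row shifts and turns the commanded pose from where the row before left it, along the tool's axes as they then stand; what a row does not reach is not made up. A row lasts 1/10 s, in which the tool goes at most 0.05 m and 0.15 rad, less where a joint would pass 70% of its speed; a pose out of reach is approached as far as the arm can. The fingers move at their own pace and stop on an object; FORCE is the grip in N (left out, the last holds). Time passes only in rows, so rows that do not move let the fingers close. It prints the time, the measured TCP pose, the force, the opening and the grip force at its end. No shift or turn number may pass 1 either way. Input that does not fit is refused with a message, and nothing moves.
- arm.observe(): the state, without advancing time (a new reading comes with each control period).
- imaging.get_image(name): name is "scene" or "top" or "wrist"; returns a dict with "image" (384x512x3 uint8, blue, green, red), "fx", "fy", "cx", "cy" (pixels), "cam_to_world" (4x4, takes a point from camera to world coordinates); the wrist camera has in their place "mount" (4x4, takes a point from camera to tool coordinates, whose origin is the TCP and whose axes are the flange's). Camera axes: x right, y down, z forward; pixel columns grow to the right and rows downward; lengths in m; the calibration is good to about 2 mm. A picture is of the moment at which its call begins: read the wrist's pose just before it. There is no depth.
- arm.sign_off(): hands the job in; it is judged then, once.
The state is a dict: "clock": time; "joints": joint angles; "dq": joint speeds; "joint_efforts": joint torques, N m; "position": TCP position; "ee_rot": TCP orientation; "force": force on the tool from outside, world axes, zero at the start; "ft_torque": the same for the moment, N m; "width": opening from 0.0 (shut) to 1.0 (fully open); "gripper_force": force on a finger pad.
Only numpy, scipy, OpenCV 4.12 (cv2) and the standard library are available. Lean on these libraries where they do the work, as an engineer would, in place of code of your own. Each camera call takes 0.05 s, during which the arm holds its last target. There are 200 camera calls.

## Working session

There is one attempt and no reset: what is moved stays moved. The work goes in short steps, Python scripts to look and compute and a shell command to move; the robot and the scene stay as the last step left them, time stands still between calls to the robot, and variables do not carry over. Pictures are saved under pics/ and viewed, at most 10 in all, crops included, and the job is handed in when it is done.

```bash
ls; mkdir -p pics
python3 - <<'E'
from cell import arm, imaging
import cv2,numpy as np
s=arm.observe();print(s['clock'],s['position'],s['ee_rot'],s['force'],s['width'],arm.tcp_to_grasp)
for n in("scene","top"):
    d=imaging.get_image(n);cv2.imwrite(f"pics/{n}0.png",d['image']);print(n,d['fx'],d['fy'],d['cx'],d['cy']);print(np.round(d['cam_to_world'],4).tolist())
E
```

```text
cell.py
nudge.py
pics
0.0 [0.21173427 0.58748469 0.22595047] [-5.40551180e-01 -3.09462923e+00  2.46265305e-03] [ 0.33022482 -0.10383242  0.42102418] 1.000971596559271 0.0188
scene 357.4777705415511 357.4777705415511 255.62972473723727 190.47751972933725
[[0.5354, -0.4578, 0.7098, -0.269], [-0.8446, -0.279, 0.4571, -0.4752], [-0.0112, -0.8442, -0.536, 0.741], [0.0, 0.0, 0.0, 1.0]]
top 364.90633312121696 364.90633312121696 246.64634537805514 185.574800729839
[[0.0067, -0.9977, 0.067, 0.4772], [-1.0, -0.0068, -0.0012, 0.0603], [0.0016, -0.067, -0.9978, 1.3309], [0.0, 0.0, 0.0, 1.0]]
```

Run:
```python
import cv2
for n in("scene","top"):
    i=cv2.imread(f"pics/{n}0.png");cv2.imwrite(f"pics/{n}0b.png",cv2.resize(i,(800,600),interpolation=cv2.INTER_CUBIC))
```

```text
(no output)
```

View pics/scene0b.png

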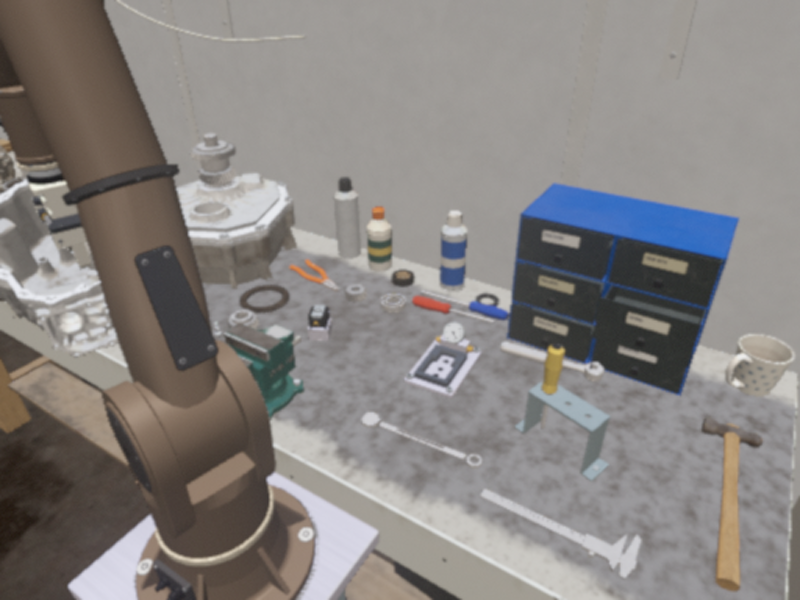

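View pics/top0b.png

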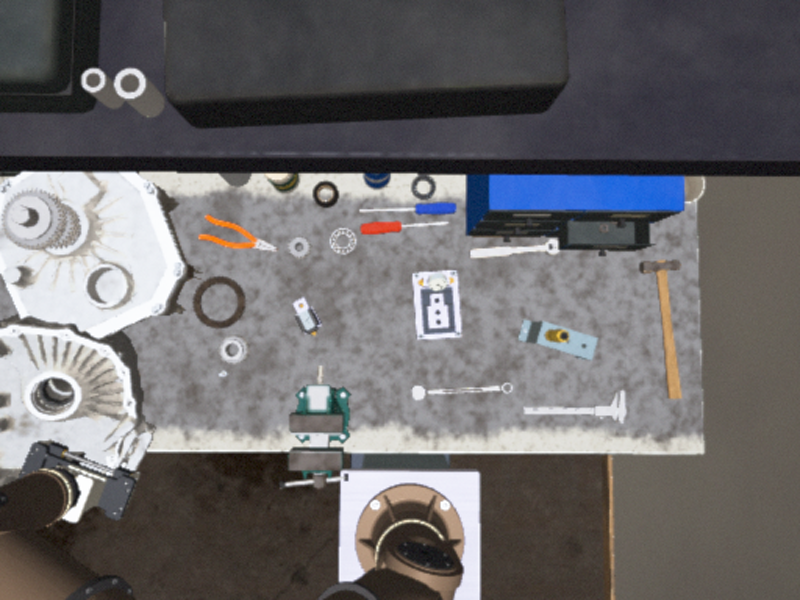

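The scene view shows the valve at about (319,318), the test block at (445,362) with the gauge behind it, and the stand at (565,410) with the yellow driver in it. In the top view (800 px scale) the valve is at (307,317), the block at (437,305) and the driver at (558,336).

```bash
cat > h.py <<'E'
import numpy as np,cv2
from cell import arm, imaging
from scipy.spatial.transform import Rotation as R
def tool():
    s=arm.observe();T=np.eye(4);T[:3,:3]=R.from_rotvec(s['ee_rot']).as_matrix();T[:3,3]=s['position'];return T,s
def snap(name,fn):
    T,s=tool();d=imaging.get_image(name);M=d['cam_to_world'] if name!='wrist' else T@np.array(d['mount'])
    cv2.imwrite(fn+'.png',d['image']);np.savez(fn+'.npz',M=M,k=[d['fx'],d['fy'],d['cx'],d['cy']]);return d
def w(fn,u,v,z):
    f=np.load(fn+'.npz');M=f['M'];fx,fy,cx,cy=f['k']
    r=M[:3,:3]@[(u-cx)/fx,(v-cy)/fy,1];return M[:3,3]+r*(z-M[2,3])/r[2]
def p(fn,X):
    f=np.load(fn+'.npz');M=f['M'];fx,fy,cx,cy=f['k'];q=M[:3,:3].T@(np.asarray(X)-M[:3,3]);return np.array([fx*q[0]/q[2]+cx,fy*q[1]/q[2]+cy])
def go(X,yaw=None):
    "tool-axes displacement to reach TCP X; world yaw of tool x"
    T,s=tool();print('pos',np.round(s['position'],4),'tilt z',np.round(T[:3,2],3),'yaw x',round(float(np.arctan2(T[1,0],T[0,0])),4),'d',np.round(T[:3,:3].T@(np.asarray(X)-s['position']),4))
E
python3 - <<'E'
from h import *
d=imaging.get_image('top');np.savez('pics/top.npz',M=d['cam_to_world'],k=[d['fx'],d['fy'],d['cx'],d['cy']])
k=1/1.5625
for n,u,v,z in(('valve',307,317,.05),('block',437,305,.02),('driver',558,336,.19),('stand',558,338,.1)):print(n,w('pics/top',u*k,v*k,z).round(3))
T,s=tool();print(T.round(3).tolist());print(np.round(imaging.get_image('wrist')['mount'],4).tolist())
go([.37,.2,.3])
i=cv2.imread('pics/top0.png')
c=[cv2.resize(i[y:y+60,x:x+60],(380,380),interpolation=cv2.INTER_CUBIC) for x,y in((166,172),(250,165))]
cv2.imwrite('pics/crop.png',np.hstack(c))
E
```

```text
valve [0.501 0.234 0.05 ]
block [ 0.531 -0.06   0.02 ]
driver [ 0.464 -0.286  0.19 ]
stand [ 0.459 -0.313  0.1  ]
[[-0.941, 0.339, -0.0, 0.212], [0.339, 0.941, -0.001, 0.588], [-0.0, -0.001, -1.0, 0.226], [0.0, 0.0, 0.0, 1.0]]
[[0.0007, -0.9697, -0.2443, 0.0642], [1.0, 0.0003, 0.0015, -0.0008], [-0.0014, -0.2443, 0.9697, -0.1583], [0.0, 0.0, 0.0, 1.0]]
pos [0.2118 0.5877 0.2262] tilt z [-0.    -0.001 -1.   ] yaw x 2.7958 d [-0.2803 -0.3112 -0.0734]
```

View pics/crop.png

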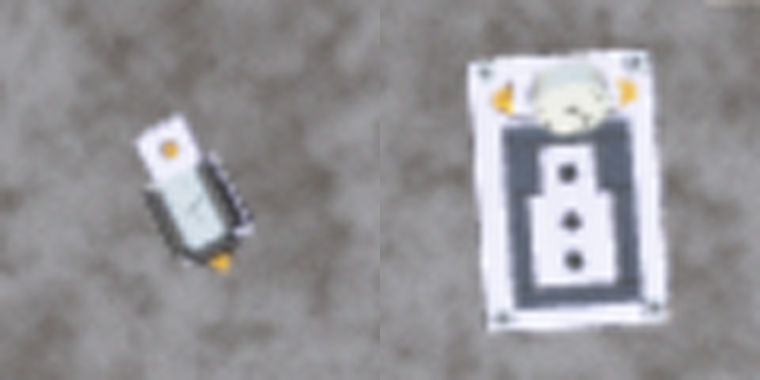

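The top crop shows the valve nose with its mouth at crop (168,150), pointing up and left (valve yaw about +0.45), and the connector at (222,262). The block is turned slightly left, with the gauge at the far end. I'll move over the valve for a wrist view.

The manual's scale: shifts go in shares of 50 mm and turns go in shares of pi/2 rad. Converting my numbers, -0.04 m is -0.8, -0.03 m is -0.6.

```bash
echo '{"rows":[[-0.8,-0.46,-0.06,0,1],[-0.8,-0.46,-0.06,0,1],[-0.8,-0.46,-0.06,0,1],[-0.8,-0.48,-0.06,0,1],[-0.8,-0.48,-0.06,0,1],[-0.8,-0.48,-0.06,0,1],[-0.8,-0.48,-0.06,0,1],[-0.8,-0.48,-0.06,0,1],[-0.8,-0.46,0,0,1],[-0.6,-0.46,0,0,1]]}' > m.json && python3 nudge.py m.json; echo '{"rows":[[0,0,0,-0.0891,1],[0,0,0,-0.0891,1],[0,0,0,-0.0891,1],[0,0,0,-0.0891,1],[0,0,0,-0.0891,1],[0,0,0,-0.0637,1],[0,0,0,0,1]]}' > m.json && python3 nudge.py m.json
python3 - <<'E'
from h import *
go([.5,.235,.25]);i=snap('wrist','pics/w1')['image']
cv2.imwrite('pics/w1b.png',cv2.resize(i,(800,600),interpolation=cv2.INTER_CUBIC));print(arm.observe()['joints'].__repr__())
E
```

```text
clock: 1.2
position: [0.5009, 0.2323, 0.2509]
ee_rot: [0.543, 3.093, -0.0]
force: [0.6, 0.6, 0.1]
width: 0.996
gripper_force: 0.0
clock: 1.9
position: [0.499, 0.2345, 0.2506]
ee_rot: [0.709, -3.06, -0.0]
force: [-0.0, -0.3, -0.2]
width: 1.0
gripper_force: 0.0
pos [0.499  0.2345 0.2506] tilt z [-0. -0. -1.] yaw x -2.6861 d [-0.0011 -0.      0.0006]
array([-0.57233223,  0.29519115,  0.04695454,  1.72272949, -0.01526388,
        1.12430596,  1.50167892])
```

View pics/w1b.png

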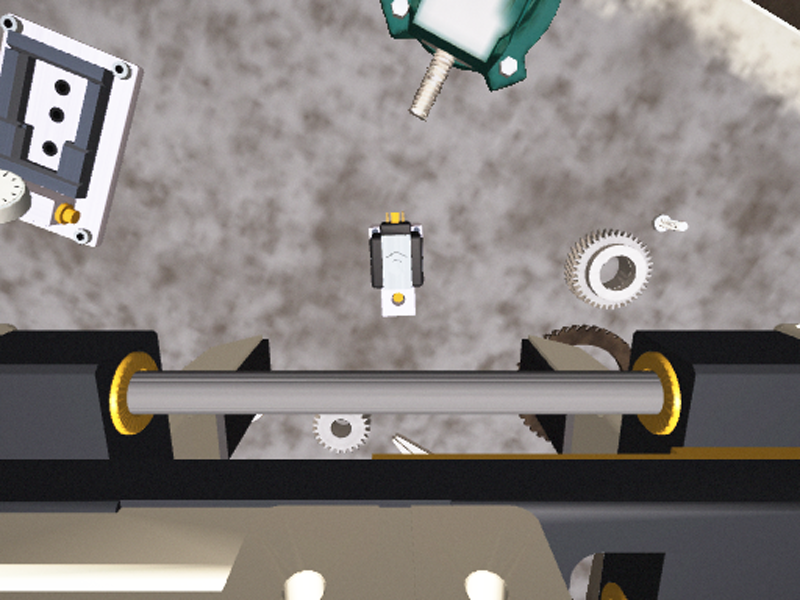

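The wrist view shows the valve well aligned: mouth at (398,298), nose corners (382,316) and (415,316), and connector at (396,216). I'll refine this with a crop.

Run:
```python
from h import *
i=cv2.imread('pics/w1.png')
cv2.imwrite('pics/w1c.png',cv2.resize(i[125:210,225:285],None,fx=7,fy=7,interpolation=cv2.INTER_CUBIC))
m=w('pics/w1',398/1.5625,298/1.5625,.03);b=w('pics/w1',396/1.5625,219/1.5625,.05);print(m,b,np.arctan2(*(m-b)[1::-1]))
```

```text
[0.52717939 0.25053792 0.03      ] [0.46678487 0.21886726 0.05      ] 0.4829735879235272
```

View pics/w1c.png

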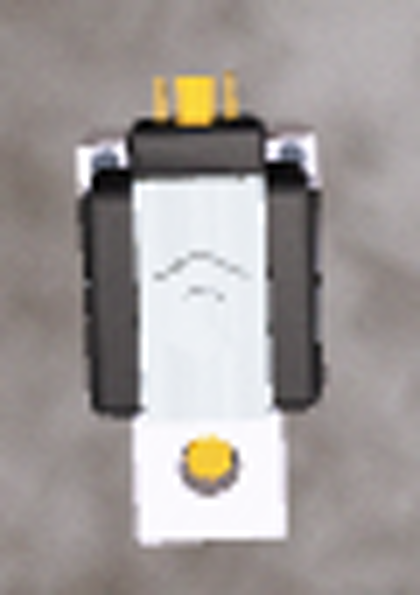

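```bash
cat >> h.py <<'E'
from scipy.optimize import least_squares
def fit(fn,obj,px,x0,z0=0):
    obj=np.array(obj,float);px=np.array(px,float)
    def W(q):
        c,s=np.cos(q[2]),np.sin(q[2]);return np.c_[q[0]+c*obj[:,0]-s*obj[:,1],q[1]+s*obj[:,0]+c*obj[:,1],z0+obj[:,2]]
    r=least_squares(lambda q:(np.array([p(fn,X) for X in W(q)])-px).ravel(),x0,x_scale=[.1,.1,1],loss='soft_l1');return r.x,r.fun.reshape(-1,2) if 0 else (np.array([p(fn,X) for X in W(r.x)])-px)
E
python3 - <<'E'
from h import *
o=np.array([[38,0,30],[52,14,30],[52,-14,30],[24,14,30],[-37,0,50],[-24,22,0],[-24,-22,0],[0,20,64],[0,-20,64]])*.001
c=np.array([[210,466],[287,538],[137,543],[286,425],[196,80],[317,133],[77,143],[321,290],[86,295]],float)
px=(c+.5)/7-.5+[225,125]
# which lateral sign: check both
for sg in(1,-1):
    oo=o*[1,sg,1];q,r=fit('pics/w1',oo[[0,1,2,4,7,8]],px[[0,1,2,4,7,8]],[.5,.234,.48]);print(sg,q,r.round(1).tolist())
go([q[0],q[1],.06])
E
```

```text
1 [0.49437927 0.23267333 0.4905502 ] [[-0.1, 0.1], [-0.3, -0.5], [0.3, -0.5], [0.0, -1.0], [0.1, 0.8], [-0.0, 1.3]]
-1 [0.49441475 0.23268795 0.48144973] [[-0.3, 0.1], [-21.5, 0.2], [20.8, -1.1], [0.3, -1.0], [-33.6, 1.9], [33.7, 0.3]]
pos [0.499  0.2345 0.2506] tilt z [-0. -0. -1.] yaw x -2.6899 d [0.0049 0.0004 0.1906]
```

In the tool's units: 0.04 m is 0.8, 0.03 m is 0.6, -0.033 rad / 1.5708 = -0.021.

```bash
echo '{"rows":[[0.1,0,0.8,-0.021,1],[0,0.01,0.8,0,1],[0,0,0.8,0,1],[0,0,0.8,0,1],[0,0,0.6,0,1],[0,0,0.4,0,1],[0,0,0.132,0,1],[0,0,0,0,1]]}' > m.json && python3 nudge.py m.json 25; echo '{"rows":[[0,0,0,0,0.3],[0,0,0,0,0.3],[0,0,0,0,0.3],[0,0,0,0,0.3],[0,0,0,0,0.3],[0,0,0,0,0.3]]}' > m.json && python3 nudge.py m.json 25
```

```text
clock: 2.75
position: [0.494, 0.2328, 0.0336]
ee_rot: [0.755, -3.048, 0.001]
force: [-0.6, 0.0, 0.3]
width: 0.999
gripper_force: 0.0
clock: 3.35
position: [0.4945, 0.233, 0.0343]
ee_rot: [-0.757, 3.049, 0.0]
force: [-0.6, 0.2, 0.6]
width: 0.529
gripper_force: 0.0
```

```bash
echo '{"rows":[[0,0,0,0,0.3],[0,0,0,0,0.3],[0,0,0,0,0.3],[0,0,0,0,0.3]]}' > m.json && python3 nudge.py m.json 25
python3 - <<'E'
from h import *
go([.42,-.02,.23])
E
```

```text
clock: 3.75
position: [0.4944, 0.233, 0.0342]
ee_rot: [-0.758, 3.049, 0.0]
force: [-1.0, 1.0, 1.4]
width: 0.432
gripper_force: 25.0
pos [0.4944 0.233  0.0342] tilt z [-0.  0. -1.] yaw x -2.6544 d [ 0.1842 -0.1888 -0.1959]
```

In the tool's units: -0.045 m is -0.9, -0.038 m is -0.76.

```bash
echo '{"rows":[[0,0,-0.2,0,0.3],[0,0,-0.8,0,0.3],[0,0,-0.9,0,0.3],[0.288,-0.76,-0.6,0,0.3],[0.288,-0.76,-0.6,0,0.3],[0.288,-0.76,-0.6,0,0.3],[0.288,-0.76,-0.6,0,0.3],[0.288,-0.76,0,0,0.3],[0.288,-0.76,0,0,0.3],[0.288,-0.76,0,0,0.3]]}' > m.json && python3 nudge.py m.json; echo '{"rows":[[0,0,0,0.0891,0.3],[0,0,0,0.0891,0.3],[0,0,0,0.0891,0.3],[0,0,0,0,0.3],[0,0,0,0,0.3]]}' > m.json && python3 nudge.py m.json
python3 - <<'E'
from h import *
go([.5,-.06,.25]);i=snap('wrist','pics/w2')['image']
cv2.imwrite('pics/w2b.png',cv2.resize(i,(800,600),interpolation=cv2.INTER_CUBIC))
E
```

```text
clock: 4.75
position: [0.5291, -0.0494, 0.2486]
ee_rot: [-0.758, 3.049, 0.0]
force: [1.2, -1.0, -3.4]
width: 0.43
gripper_force: 25.0
clock: 5.25
position: [0.5293, -0.0475, 0.248]
ee_rot: [0.112, -3.139, -0.0]
force: [-0.8, -0.0, -3.7]
width: 0.434
gripper_force: 25.0
pos [ 0.5293 -0.0475  0.248 ] tilt z [-0.  0. -1.] yaw x -3.0701 d [ 0.0301 -0.0103 -0.0019]
```

View pics/w2b.png

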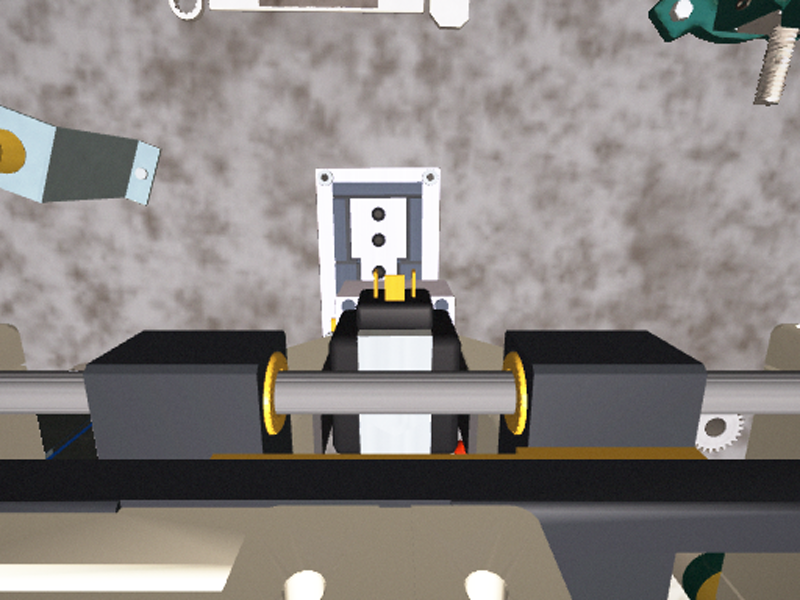

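The held valve is at (395,360). The block's near part is clear, with plate corners at about (317,168) and (441,168) and hole dots at (378,214) and (378,240). Next, a detailed crop.

Run:
```python
from h import *
i=cv2.imread('pics/w2.png')
cv2.imwrite('pics/w2c.png',cv2.resize(i[102:187,195:295],None,fx=7,fy=7,interpolation=cv2.INTER_CUBIC))
```

```text
(no output)
```

View pics/w2c.png

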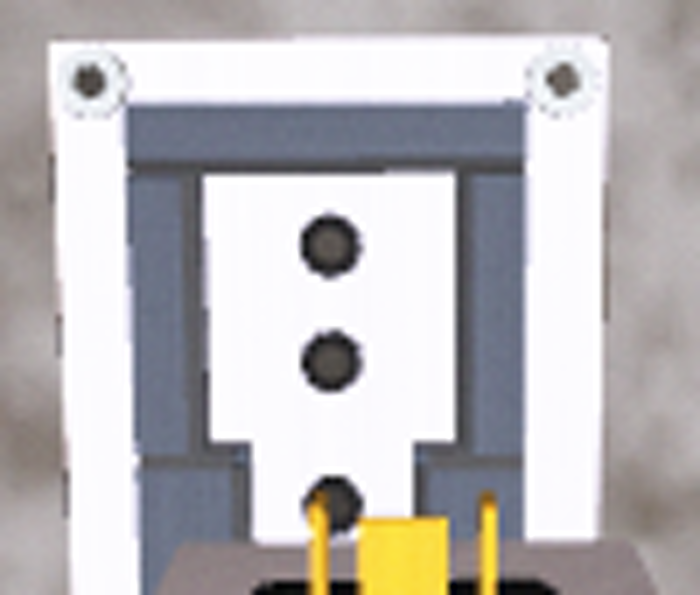

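Run:
```python
from h import *
o=np.array([[-64,52,12],[-64,-52,12],[-39.5,23.5,12],[-39.5,-23.5,12],[11.5,23.5,12],[11.5,-23.5,12],[11.5,15.5,12],[11.5,-15.5,12],[-52.5,36.5,26],[-52.5,-36.5,26]])*.001
c=np.array([[608,38],[50,42],[456,172],[204,173],[456,441],[208,442],[415,443],[250,444],[524,102],[128,105]],float)
px=(c+.5)/7-.5+[195,102]
for n in(8,10):
    q,r=fit('pics/w2',o[:n],px[:n],[.53,-.06,.06]);print(q,r.round(1).tolist())
T,s=tool();yaw=np.arctan2(T[1,0],T[0,0])+np.pi
# held valve: pose from earlier: offset of valve origin in tool at grasp
vg=np.array([.4941,.2326]);tg=np.array([.4944,.2330]);off=(vg-tg)@[np.cos(.4868),np.sin(.4868)];print('valve x off',off)
zb=s['position'][2]-.0342
u=np.array([np.cos(yaw),np.sin(yaw)]);v=s['position'][:2]+off*u
lat=np.array([-u[1],u[0]])
for x,y,z in((-37,0,50),(-24,22,30),(-24,-22,30),(-24,22,0),(-24,-22,0)):
    X=np.r_[v+u*x*.001+lat*y*.001,zb+z*.001];print((x,y,z),(((p('pics/w2',X)-[195,102])+.5)*7-.5).round())
seat=q[:2]+np.array([np.cos(q[2]),np.sin(q[2])])*-.014
print('seat',seat,'yaw',q[2],yaw)
tcp=seat-off*np.array([np.cos(q[2]),np.sin(q[2])]);go([*tcp,.0342+.012])
```

```text
[ 0.51935659 -0.06304177  0.07505843] [[0.3, -0.1], [-0.5, -0.5], [-0.1, 0.2], [0.0, 0.1], [-0.2, 0.2], [0.5, 0.2], [-0.3, -0.0], [0.4, -0.1]]
[ 0.51940888 -0.06302141  0.07587568] [[0.3, -0.1], [-0.6, -0.4], [-0.1, 0.2], [0.0, 0.2], [-0.2, 0.3], [0.5, 0.3], [-0.3, 0.0], [0.4, -0.1], [0.8, -0.0], [-0.8, -0.2]]
valve x off -0.0004522703096984489
(-37, 0, 50) [419. 495.]
(-24, 22, 30) [688. 606.]
(-24, -22, 30) [147. 606.]
(-24, 22, 0) [645. 531.]
(-24, -22, 0) [185. 531.]
seat [ 0.50544916 -0.06408266] yaw 0.07587568214924752 0.07133959257914313
pos [ 0.5294 -0.0475  0.2481] tilt z [-0.  0. -1.] yaw x -3.0703 d [ 0.0246 -0.0148  0.2019]
```

In the tool's units: 0.04 m is 0.8, 0.03 m is 0.6, -0.005 rad / 1.5708 = -0.0032.

```bash
echo '{"rows":[[0.246,-0.136,0.6,-0.0032,0.3],[0.246,-0.136,0.8,0,0.3],[0,0,0.8,0,0.3],[0,0,0.8,0,0.3],[0,0,0.4,0,0.3],[0,0,0.12,0,0.3],[0,0,0,0,0.3],[0,0,0,0,0.3]]}' > m.json && python3 nudge.py m.json
python3 - <<'E'
from h import *
go([.5059,-.0629,.0462]);i=snap('wrist','pics/w3')['image']
cv2.imwrite('pics/w3b.png',cv2.resize(i[110:260,150:350],(800,600),interpolation=cv2.INTER_CUBIC));print(arm.observe()['force'])
E
```

```text
clock: 6.1
position: [0.507, -0.063, 0.0731]
ee_rot: [-0.115, 3.138, -0.0]
force: [0.4, 0.2, -2.0]
width: 0.438
gripper_force: 25.0
pos [ 0.507  -0.063   0.0731] tilt z [ 0.002  0.    -1.   ] yaw x -3.0686 d [0.0011 0.0002 0.0269]
[ 0.41185189  0.20018521 -2.45665688]
```

View pics/w3b.png

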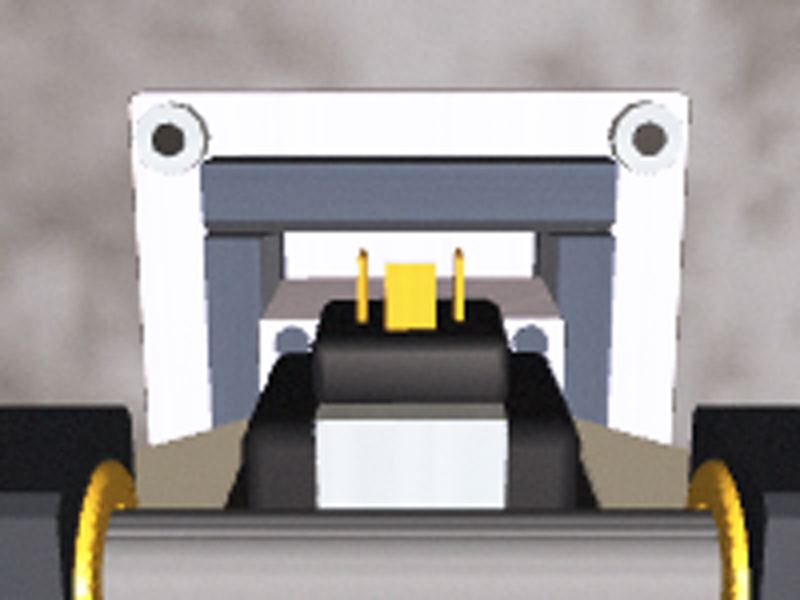

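The valve's rear bottom edge spans crop x 277–549 at y 280, and the pocket floor's rear edge spans 285–537 at y 232. The valve is centred over the pocket to within about 1 mm, and I'll put numbers on that next.

Run:
```python
from h import *
C=lambda c:(np.array(c,float)+.5)/4-.5+[150,110]
o=np.array([[-64,52,12],[-64,-52,12],[-39.5,23.5,12],[-39.5,-23.5,12],[-52.5,36.5,26],[-52.5,-36.5,26]])*.001
c=[[690,93],[131,95],[536,232],[285,233],[615,159],[204,158]]
q,r=fit('pics/w3',o,C(c),[.52,-.063,.075]);print('block',q,r.round(1).tolist())
v,r=fit('pics/w3',np.array([[-24,22,0],[-24,-22,0],[-24,22,30],[-24,-22,30]])*.001,C([[549,280],[277,280],[566,319],[260,319]]),[.506,-.063,.07],.0731-.0342);print('valve',v,r.round(1).tolist())
seat=q[:2]-.014*np.array([np.cos(q[2]),np.sin(q[2])]);e=seat-v[:2];c,s=np.cos(q[2]),np.sin(q[2])
print('err in block axes x,y',e@[c,s],e@[-s,c],'yaw',q[2]-v[2])
```

```text
block [ 0.51927709 -0.06304512  0.07678955] [[0.9, -0.0], [-1.1, -0.1], [-0.2, -1.6], [0.2, -1.7], [1.2, 1.5], [-0.8, 2.1]]
valve [ 0.50778637 -0.06363599  0.07351144] [[-1.2, -0.8], [1.0, -0.8], [0.4, 0.6], [-0.3, 0.6]]
err in block axes x,y -0.002497815167526952 -0.0002923722923521907 yaw 0.003278105785853802
```

In the tool's units: 0.007 m is 0.14, 0.005 m is 0.1, -0.003 rad / 1.5708 = -0.0019.

```bash
echo '{"rows":[[0.032,0.006,0,-0.0019,0.3],[0,0,0.14,0,0.3],[0,0,0.1,0,0.3],[0,0,0.08,0,0.3],[0,0,0,0,0.3]]}' > m.json && python3 nudge.py m.json;  echo '{"rows":[[0,0,0.06,0,0.3],[0,0,0.06,0,0.3],[0,0,0,0,0.3]]}' > m.json && python3 nudge.py m.json
```

```text
clock: 6.65
position: [0.5039, -0.0627, 0.0552]
ee_rot: [0.118, -3.138, -0.0]
force: [-1.1, -0.5, -2.9]
width: 0.432
gripper_force: 25.0
clock: 6.95
position: [0.5042, -0.0627, 0.0495]
ee_rot: [0.118, -3.139, -0.0]
force: [-0.4, -0.0, -3.1]
width: 0.436
gripper_force: 25.0
```

In the tool's units: 0.0015 m is 0.03, 0.001 m is 0.02.

```bash
echo '{"rows":[[0,0,0.03,0,0.3],[0,0,0.02,0,0.3],[0,0,0,0,0.3]]}' > m.json && python3 nudge.py m.json;  echo '{"rows":[[0,0,0.02,0,0.3],[0,0,0,0,0.3]]}' > m.json && python3 nudge.py m.json
```

```text
clock: 7.25
position: [0.5044, -0.0627, 0.0473]
ee_rot: [0.118, -3.139, -0.0]
force: [0.1, 0.4, -2.7]
width: 0.437
gripper_force: 25.0
clock: 7.45
position: [0.5044, -0.0627, 0.0464]
ee_rot: [0.118, -3.139, -0.0]
force: [-0.3, 0.4, -3.5]
width: 0.434
gripper_force: 25.0
```

In the tool's units: 0.0005 m is 0.01.

```bash
echo '{"rows":[[0,0,0.01,0,0.3],[0,0,0,0,0.3]]}' > m.json && python3 nudge.py m.json;  echo '{"rows":[[0,0,0.01,0,0.3],[0,0,0,0,0.3]]}' > m.json && python3 nudge.py m.json
```

```text
clock: 7.65
position: [0.5044, -0.0627, 0.0461]
ee_rot: [-0.118, 3.139, 0.0]
force: [-1.3, -0.3, 2.9]
width: 0.433
gripper_force: 25.0
clock: 7.85
position: [0.5044, -0.0628, 0.0461]
ee_rot: [-0.118, 3.139, 0.0]
force: [-4.0, 0.8, 10.1]
width: 0.435
gripper_force: 25.0
```

In the tool's units: -0.0006 m is -0.012.

```bash
echo '{"rows":[[0,0,-0.012,0,0.43],[0,0,0,0,0.6],[0,0,0,0,0.7],[0,0,0,0,0.7],[0,0,0,0,0.7],[0,0,0,0,0.7]]}' > m.json && python3 nudge.py m.json; echo '{"rows":[[0,0,-0.4,0,0.7],[0,0,-0.8,0,0.7],[0,0,-0.9,0,0.7],[0,0,-0.9,0,0.9],[0,0,-0.9,0,1],[0,0,0,0,1],[0,0,0,0,1]]}' > m.json && python3 nudge.py m.json
python3 - <<'E'
from h import *
go([.505,-.063,.25]);i=snap('wrist','pics/w4')['image']
a=cv2.resize(i[95:215,170:330],(800,600),interpolation=cv2.INTER_CUBIC)
cv2.imwrite('pics/w4b.png',a);print(arm.observe()['joints'])
E
```

```text
clock: 8.45
position: [0.5044, -0.0628, 0.046]
ee_rot: [-0.118, 3.139, 0.0]
force: [-0.4, -0.2, -0.7]
width: 0.694
gripper_force: 0.0
clock: 9.15
position: [0.5049, -0.0627, 0.242]
ee_rot: [-0.118, 3.137, 0.0]
force: [-0.8, -0.6, -1.0]
width: 0.978
gripper_force: 0.0
pos [ 0.5049 -0.0627  0.242 ] tilt z [ 0.003  0.    -1.   ] yaw x -3.0664 d [-0.0001 -0.0003 -0.008 ]
[-0.18121684  0.22909438  0.24487664  1.84864461 -0.06298747  1.07137979
  1.7337345 ]
```

View pics/w4b.png

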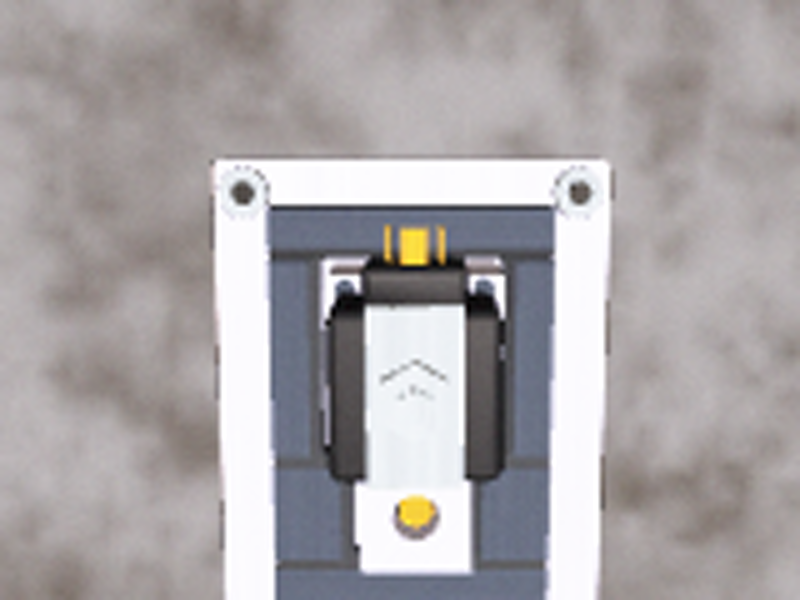

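The valve sits square and down in the pocket, with its mouth at crop (416,515). Now to the screwdriver.

In the tool's units: -0.0365 m is -0.73, 0.0096 m is 0.192.

```bash
echo '{"rows":[[0.192,-0.73,-0.126,0,1],[0.192,-0.73,-0.126,0,1],[0.192,-0.73,-0.126,0,1],[0.192,-0.73,-0.126,0,1],[0.192,-0.73,-0.126,0,1],[0.192,-0.73,-0.126,0,1],[0,0,0,0,1],[0,0,0,0,1]]}' > m.json && python3 nudge.py m.json
cat >> h.py <<'E'
def ymask(i,sat=130):
    h=cv2.cvtColor(i,cv2.COLOR_BGR2HSV);return cv2.inRange(h,(15,sat,60),(35,255,255))
def sil(fn,x,y,z0,z1,r=.0145):
    a=np.linspace(0,2*np.pi,24,endpoint=False);P=np.array([p(fn,[x+r*np.cos(t),y+r*np.sin(t),z]) for z in(z0,z1) for t in a])
    m=np.zeros((384,512),np.uint8);cv2.fillConvexPoly(m,(cv2.convexHull(P.astype(np.float32))*16).astype(np.int32),255,shift=4,lineType=8);return m
E
python3 - <<'E'
from h import *
C=lambda c:(np.array(c,float)+.5)/5-.5+[170,95]
print('mouth seen',w('pics/w4',*C([416,516]),.042))
go([.464,-.286,.28]);i=snap('wrist','pics/w5')['image']
m=ymask(i);n,l,st,ce=cv2.connectedComponentsWithStats(m)
for k in np.argsort(-st[1:,4])[:4]+1:print(st[k],ce[k].round(1),w('pics/w5',*ce[k],.15).round(3))
print('pred',p('pics/w5',[.464,-.286,.195]),p('pics/w5',[.464,-.286,.1]))
E
```

```text
clock: 10.0
position: [0.4625, -0.2858, 0.2773]
ee_rot: [0.114, -3.137, -0.002]
force: [-0.7, 1.0, 0.4]
width: 1.002
gripper_force: 0.0
mouth seen [ 0.54208364 -0.06023753  0.042     ]
pos [ 0.4625 -0.2858  0.2773] tilt z [-0.003  0.001 -1.   ] yaw x -3.0687 d [-0.0015 -0.0003 -0.0028]
[   5   37   51  175 2572] [ 29.6 111.1] [ 0.409 -0.5    0.15 ]
[ 238  286  274    8 1279] [406.4 290.6] [ 0.571 -0.109  0.15 ]
[ 69 225  32  54 823] [ 82.1 251.6] [ 0.55 -0.46  0.15]
[405 225  31  54 805] [422.7 251.5] [ 0.524 -0.101  0.15 ]
pred [252.97922207 195.84677229] [252.67430101 174.31228068]
```

Run:
```python
from h import *
i=cv2.imread('pics/w5.png');h=cv2.cvtColor(i,cv2.COLOR_BGR2HSV)
for v in range(130,235,8):print(v,[tuple(int(t) for t in h[v,u]) for u in range(220,290,8)])
```

```text
130 [(9, 16, 159), (3, 16, 156), (171, 10, 180), (8, 6, 168), (0, 13, 158), (0, 10, 177), (13, 15, 157), (6, 17, 146), (5, 20, 140)]
138 [(3, 16, 155), (11, 13, 155), (176, 12, 170), (10, 9, 173), (176, 11, 162), (5, 9, 167), (11, 12, 170), (0, 12, 170), (175, 9, 174)]
146 [(98, 35, 228), (99, 38, 229), (170, 9, 168), (176, 13, 163), (4, 11, 167), (175, 9, 172), (165, 6, 182), (163, 10, 179), (7, 14, 168)]
154 [(98, 35, 232), (98, 32, 230), (98, 36, 228), (99, 36, 229), (0, 5, 155), (176, 13, 163), (101, 38, 223), (13, 21, 145), (174, 7, 173)]
162 [(101, 35, 229), (97, 37, 227), (98, 36, 229), (97, 33, 233), (98, 31, 229), (97, 32, 231), (98, 36, 228), (9, 31, 138), (5, 21, 148)]
170 [(98, 35, 229), (96, 31, 233), (21, 190, 133), (21, 192, 134), (21, 187, 194), (99, 34, 230), (105, 4, 238), (5, 21, 145), (11, 30, 138)]
178 [(99, 33, 230), (70, 12, 193), (21, 188, 155), (22, 198, 169), (21, 193, 164), (98, 36, 229), (98, 25, 202), (174, 7, 177), (10, 9, 174)]
186 [(97, 34, 231), (26, 179, 251), (28, 150, 253), (27, 175, 252), (21, 193, 164), (130, 4, 179), (5, 9, 175), (8, 12, 169), (0, 12, 165)]
194 [(174, 7, 181), (24, 177, 240), (128, 19, 55), (120, 21, 49), (27, 184, 252), (9, 16, 156), (9, 25, 143), (0, 13, 176), (0, 12, 169)]
202 [(12, 16, 162), (20, 121, 210), (120, 24, 54), (105, 30, 51), (176, 11, 180), (4, 12, 168), (3, 20, 151), (171, 10, 172), (4, 13, 153)]
210 [(9, 11, 158), (0, 13, 172), (13, 11, 169), (0, 10, 171), (170, 9, 178), (6, 8, 170), (176, 10, 181), (0, 6, 183), (7, 14, 161)]
218 [(13, 14, 166), (165, 6, 175), (173, 12, 174), (0, 9, 176), (170, 9, 180), (173, 13, 174), (167, 10, 182), (170, 9, 179), (6, 7, 172)]
226 [(8, 30, 135), (3, 14, 163), (176, 10, 174), (174, 7, 183), (170, 8, 184), (171, 10, 181), (173, 6, 181), (175, 8, 183), (173, 12, 174)]
234 [(4, 13, 156), (12, 25, 135), (5, 19, 157), (10, 15, 157), (7, 13, 173), (162, 7, 184), (171, 10, 173), (5, 19, 146), (3, 19, 149)]
```

Run:
```python
from h import *
i=cv2.imread('pics/w5.png');h=cv2.cvtColor(i,cv2.COLOR_BGR2HSV)
m=ymask(i,100)|cv2.inRange(h,(0,0,0),(180,255,100));m[:155]=0;m[215:]=0;m[:,:215]=0;m[:,275:]=0
n,l,st,ce=cv2.connectedComponentsWithStats(m);k=l[197,241];M=l==k;print(st[k])
for r in M[162:212,220:262]:print(''.join('#' if t else '.' for t in r))
d=(h[...,2]<100)&M;ys,xs=np.where(d);print('cap',xs.min(),xs.max(),ys.min(),ys.max(),xs.mean(),ys.mean())
best=max(((lambda s:(( s&M).sum()/(s|M).sum(),x,y))(sil('pics/w5',x,y,.1,.195)>0) for x in np.arange(.44,.48,.001) for y in np.arange(-.305,-.265,.001)))
print(best,'cap ctr',w('pics/w5',xs.mean(),ys.mean(),.195));go([best[1],best[2],.1345])
```

```text
[ 225  164   31   44 1041]
..........................................
..........................................
.....................####.................
..................##########..............
................##############............
...............################...........
..............##################..........
.............###################..........
............#####################.........
............#####################.........
............######################........
...........#######################........
...........#######################........
...........#######################........
..........#########################.......
.........#########################........
.........#########################........
........##########################........
........###########################.......
........###########################.......
.......############################.......
.......#############################......
.......#############################......
......##############################......
......##############################.....
[... 654 characters left out ...]
.#######################...........
.........######################...........
..........####################............
.............###############..............
.............##############...............
................########..................
..........................................
..........................................
..........................................
..........................................
cap 230 249 173 204 239.09964412811388 195.51245551601423
(np.float64(0.7587463556851312), np.float64(0.462), np.float64(-0.296)) cap ctr [ 0.46456529 -0.29775847  0.195     ]
pos [ 0.463  -0.2845  0.2773] tilt z [-0.002  0.002 -1.   ] yaw x -3.0665 d [ 0.0015 -0.0116  0.1428]
```

The manual's scale: shifts go in shares of 50 mm and turns go in shares of pi/2 rad. Converting my numbers, -0.0135 m is -0.27.

```bash
echo '{"rows":[[0,-0.27,0,0,1],[0,0,0,0,1],[0,0,0,0,1]]}' > m.json && python3 nudge.py m.json
cat > drv.py <<'E'
from h import *
i=snap('wrist','pics/w6')['image'];h=cv2.cvtColor(i,cv2.COLOR_BGR2HSV);print(np.load('pics/w6.npz')['k'])
m=ymask(i,100)|cv2.inRange(h,(0,0,0),(180,255,100));m[:150]=0;m[225:]=0;m[:,:215]=0;m[:,300:]=0
n,l,st,ce=cv2.connectedComponentsWithStats(m);k=1+np.argmax(st[1:,4]);M=l==k;print(st[k])
for r in range(st[k][1],st[k][1]+st[k][3],4):
    x=np.where(M[r])[0];print(r,x.min(),x.max(),(x.min()+x.max())/2)
best=sorted(((lambda s:(( s&M).sum()/(s|M).sum(),x,y,r))(sil('pics/w6',x,y,.1,.195,r)>0) for r in(.0115,.0125,.0135,.0145) for x in np.arange(.445,.48,.001) for y in np.arange(-.31,-.285,.001)))[-3:]
print(np.round(best,4));b=best[-1];go([b[1],b[2],.1345])
E
python3 drv.py
```

```text
clock: 10.35
position: [0.4645, -0.2988, 0.2785]
ee_rot: [0.118, -3.139, -0.0]
force: [0.0, -0.0, 0.6]
width: 1.0
gripper_force: 0.0
[294.13344769 294.13344769 252.45868937 189.4865566 ]
[ 240  163   30   43 1020]
163 251 258 254.5
167 245 263 254.0
171 243 265 254.0
175 243 265 254.0
179 242 268 255.0
183 240 268 254.0
187 240 268 254.0
191 241 268 254.5
195 241 268 254.5
199 242 266 254.0
203 246 263 254.5
[[ 0.909   0.463  -0.298   0.0125]
 [ 0.9218  0.463  -0.298   0.0115]
 [ 0.9257  0.464  -0.298   0.0115]]
pos [ 0.4645 -0.2985  0.2786] tilt z [-0.  0. -1.] yaw x -3.066 d [0.0005 0.0005 0.1441]
```

```bash
echo '{"rows":[[0.01,0.02,0.6,0,1],[0,0,0.8,0,1],[0,0,0.8,0,0.8],[0,0,0.48,0,0.7],[0,0,0.2,0,0.6],[0,0,0,0,0.3]]}' > m.json && python3 nudge.py m.json 30; echo '{"rows":[[0,0,0,0,0.1],[0,0,0,0,0.1],[0,0,0,0,0.1],[0,0,0,0,0.1],[0,0,0,0,0.1],[0,0,0,0,0.1],[0,0,0,0,0.1],[0,0,0,0,0.1]]}' > m.json && python3 nudge.py m.json
```

```text
clock: 11.0
position: [0.4634, -0.2974, 0.134]
ee_rot: [0.119, -3.138, -0.002]
force: [0.3, -0.2, 1.1]
width: 0.705
gripper_force: 0.0
clock: 11.8
position: [0.4642, -0.2981, 0.1354]
ee_rot: [-0.118, 3.138, -0.0]
force: [-0.2, 0.9, 5.9]
width: 0.311
gripper_force: 30.0
```

In the tool's units: -0.04 m is -0.8, -0.035 m is -0.7.

```bash
echo '{"rows":[[0,0,-0.1,0,0.1],[0,0,-0.4,0,0.1],[0,0,-0.7,0,0.1],[0,0,-0.8,0,0.1],[0,0,-0.5,0,0.1],[0,0,0,0,0.1]]}' > m.json && python3 nudge.py m.json 40
python3 - <<'E'
from h import *
go([.5420,-.0602,.235])
E
```

```text
clock: 12.4
position: [0.4653, -0.2992, 0.2636]
ee_rot: [-0.117, 3.134, -0.004]
force: [0.4, -1.0, -1.2]
width: 0.308
gripper_force: 40.0
pos [ 0.4653 -0.2992  0.2636] tilt z [ 0.006 -0.003 -1.   ] yaw x -3.0668 d [-0.0942  0.2327  0.0284]
```

Rows: 8 × (−0.0118, 0.0291, 0.0035).

In the tool's units: 0.0291 m is 0.582, -0.0118 m is -0.236.

```bash
echo '{"rows":[[-0.236,0.582,0,0,0.1],[-0.236,0.582,0,0,0.1],[-0.236,0.582,0,0,0.1],[-0.236,0.582,0,0,0.1],[-0.236,0.582,0.14,0,0.1],[-0.236,0.582,0.14,0,0.1],[-0.236,0.582,0.14,0,0.1],[-0.236,0.582,0.14,0,0.1],[0,0,0,0,0.1],[0,0,0,0,0.1]]}' > m.json && python3 nudge.py m.json; echo '{"rows":[[0,0,0.8,0,0.1],[0,0,0.1,0,0.1],[0,0,0,0,0.1],[0,0,0,0,0.1]]}' > m.json && python3 nudge.py m.json;python3 - <<'E'
from h import *
go([.5420,-.0602,.19]);i=snap('wrist','pics/w7')['image']
P=p('pics/w7',[.542,-.0602,.042]).round().astype(int);T,s=tool();t=p('pics/w7',(T@[0,0,.1245,1])[:3]);print(P,t)
cv2.imwrite('pics/w7b.png',cv2.resize(i[P[1]-60:P[1]+60,P[0]-80:P[0]+80],(800,600),interpolation=cv2.INTER_CUBIC))
E
```

```text
clock: 13.4
position: [0.5399, -0.0581, 0.2307]
ee_rot: [0.121, -3.137, 0.0]
force: [-1.0, -0.8, -1.9]
width: 0.31
gripper_force: 40.0
clock: 13.8
position: [0.5408, -0.0596, 0.1878]
ee_rot: [-0.116, 3.139, -0.0]
force: [0.5, 0.2, -1.4]
width: 0.311
gripper_force: 40.0
pos [ 0.5408 -0.0596  0.1878] tilt z [ 0.001 -0.    -1.   ] yaw x -3.0676 d [-0.0011 -0.0007 -0.0021]
[253 179] [253.48459511 183.30205315]
```

View pics/w7b.png

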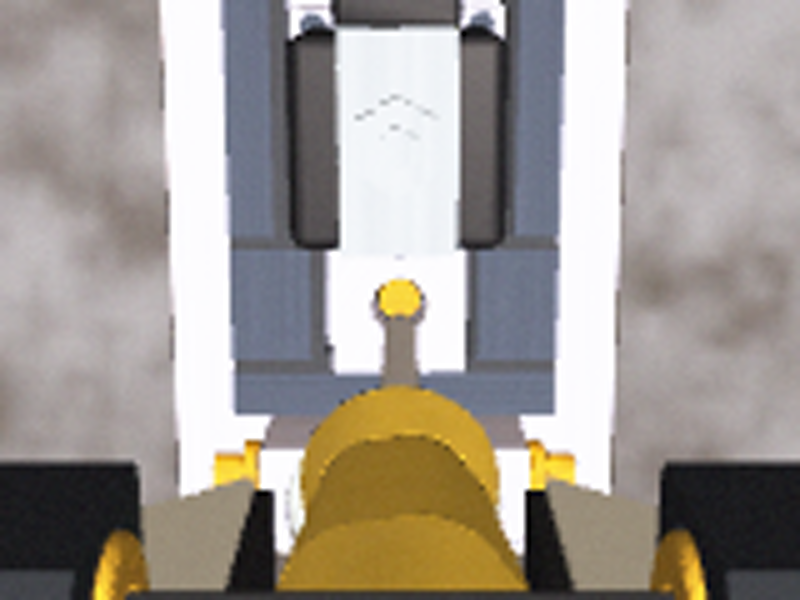

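The tip is at about (400,318) and the mouth at (400,301), both close to where I predicted them. I'll correct by about 1.6 mm and descend.

In the tool's units: 0.01 m is 0.2, -0.0016 m is -0.032.

```bash
echo '{"rows":[[-0.032,-0.01,0,0,0.1],[0,0,0.2,0,0.1],[0,0,0.16,0,0.1],[0,0,0,0,0.1],[0,0,0,0,0.1]]}' > m.json && python3 nudge.py m.json; echo '{"rows":[[0,0,0.06,0,0.1],[0,0,0.06,0,0.1],[0,0,0,0,0.1]]}' > m.json && python3 nudge.py m.json;echo '{"rows":[[0,0,0.04,0,0.1],[0,0,0.04,0,0.1],[0,0,0,0,0.1]]}' > m.json && python3 nudge.py m.json
```

```text
clock: 14.35
position: [0.5418, -0.0591, 0.1684]
ee_rot: [0.118, -3.138, -0.0]
force: [-0.1, -0.1, -1.7]
width: 0.309
gripper_force: 40.0
clock: 14.65
position: [0.5419, -0.0591, 0.1624]
ee_rot: [0.118, -3.139, -0.0]
force: [0.2, -0.2, -1.0]
width: 0.311
gripper_force: 40.0
clock: 14.95
position: [0.5422, -0.0591, 0.1588]
ee_rot: [-0.118, 3.139, 0.0]
force: [0.5, -0.6, 1.1]
width: 0.309
gripper_force: 40.0
```

In the tool's units: 0.002 m is 0.04.

```bash
echo '{"rows":[[0,0,0.04,0,0.1],[0,0,0,0,0.1]]}' > m.json && python3 nudge.py m.json;echo '{"rows":[[0,0,0.02,0,0.1],[0,0,0.02,0,0.1],[0,0,0,0,0.1]]}' > m.json && python3 nudge.py m.json;echo '{"rows":[[0,0,0.02,0,0.1],[0,0,0,0,0.1]]}' > m.json && python3 nudge.py m.json
```

```text
clock: 15.15
position: [0.5423, -0.0591, 0.1569]
ee_rot: [-0.118, 3.139, -0.0]
force: [-0.3, -0.3, 3.0]
width: 0.305
gripper_force: 40.0
clock: 15.45
position: [0.5423, -0.0591, 0.1549]
ee_rot: [-0.118, 3.139, 0.0]
force: [-0.1, -0.0, 3.8]
width: 0.31
gripper_force: 40.0
clock: 15.65
position: [0.5423, -0.0591, 0.1539]
ee_rot: [-0.118, 3.139, 0.0]
force: [0.0, 0.8, 3.7]
width: 0.309
gripper_force: 40.0
```

Force is rising along the spring curve. I'll continue to the stop.

In the tool's units: 0.0007 m is 0.014.

```bash
for k in 1 2; do :; done; echo '{"rows":[[0,0,0.014,0,0.1],[0,0,0,0,0.1]]}' > m.json && python3 nudge.py m.json;echo '{"rows":[[0,0,0.01,0,0.1],[0,0,0,0,0.1]]}' > m.json && python3 nudge.py m.json;echo '{"rows":[[0,0,0.01,0,0.1],[0,0,0,0,0.1]]}' > m.json && python3 nudge.py m.json
```

```text
clock: 15.85
position: [0.5425, -0.0591, 0.1537]
ee_rot: [-0.118, 3.138, 0.0]
force: [-0.9, 0.8, 8.3]
width: 0.309
gripper_force: 40.0
clock: 16.05
position: [0.5427, -0.0592, 0.1535]
ee_rot: [-0.118, 3.138, 0.0]
force: [-1.7, 1.2, 12.2]
width: 0.31
gripper_force: 40.0
clock: 16.25
position: [0.5429, -0.0592, 0.1534]
ee_rot: [-0.118, 3.137, 0.0]
force: [-2.8, 0.7, 14.2]
width: 0.31
gripper_force: 40.0
```

```bash
echo '{"rows":[[0,0,0,0,0.1],[0,0,0,0,0.1],[0,0,0,0,0.1],[0,0,0,0,0.1],[0,0,0,0,0.1],[0,0,0,0,0.1]]}' > m.json && python3 nudge.py m.json && python3 -c "
from cell import arm, imaging
print(arm.observe()['force']);print(arm.sign_off())"
```

```text
clock: 16.85
position: [0.5429, -0.0591, 0.1534]
ee_rot: [-0.118, 3.137, 0.0]
force: [-2.2, -0.4, 16.1]
width: 0.313
gripper_force: 40.0
[-2.20081643 -0.35339673 16.12553574]
the job is handed in; nothing more can be done
None
```

I handed the job in at about 17 s: the valve is seated in the pocket and released, and the screwdriver in the gripper is holding the override plunger down on its stop with about 16 N (stop judged from about 5 mm of travel and the rise in force).

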